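# Load the photometer and hold its flap at the balance point

## Robot

A 7-joint arm with a two-finger parallel gripper is mounted at the origin on the work surface. World frame = base frame: x ahead of the robot, y to its left, z up, the work surface at z = 0. Lengths are in m, angles in rad, forces in N, time in s.
With the tool pointing down it reaches from about 0.425 to 0.925 m from the base axis. Payload 6.8 kg.
Tool frame: the origin (TCP) lies between the finger pads; the fingertips stand 19 mm ahead of it and the grasp point (between the pads) is the TCP; z points along the fingers, y is the line along which they close (so a half turn about z gives the same grasp; the last joint's range is limited). The gripper opens to 85 mm and grips with 20 to 120 N. Pads are 22 mm wide; open, the fingers measure 114 mm over their backs; the gripper's body (76 mm by 85 mm) begins 54 mm behind the grasp point. The pads swing forward as they close: fully open they stand 13 mm farther back than shut.
Start: joints at [-1.258, 0.477, 0.022, 1.555, -0.011, 1.109, -0.083], TCP at [0.276, 0.616, 0.25] pointing down, gripper open.
Joint ranges: [-2.96, 2.96], [-0.34, 2.1], [-1.41, 1.46], [0.24, 2.44], [-1.37, 4.51], [0.17, 1.92], [-2.96, 2.96]. Speed limits (rad/s): [2.39, 2.39, 3.14, 3.14, 3.14, 3.14, 3.14].

## Interface

Orientations are given as a unit quaternion [w, x, y, z].
In Python, from plant import bot, read_camera, workorder gives the robot as it stands.
- The arm moves only by the tool arm_command, never from a script. Its argument "commands" is one flat list of numbers, 7 for each row, row after row: the turn, a rotation vector about the tool's x, y, z each as a share of 5 degrees, from -1 to 1, then the shift along the tool's x, y, z each as a share of 0.04 m, from -1 to 1, then the opening, from 0 (shut) to 1 (fully open). In form: [ax, ay, az, dx, dy, dz, grip, ax, ay, az, dx, dy, dz, grip, ...]. A call has 1 to 10 rows; each row shifts and turns the commanded pose from where the row before left it, along the tool's axes as they then stand; what a row does not reach is not made up. A row lasts 1/12 s, in which the tool goes at most 41.7 mm and 7.16 degrees, less where a joint would pass 70% of its speed; a pose out of reach is approached as far as the arm can. A call with a number of a shift or a turn outside -1 to 1 is refused whole. A call with a gripper value outside its range is refused whole. The fingers move at their own pace and stop on an object; "newtons" is the grip in N (left out, the last holds). Time passes only in rows, so rows that do not move let the fingers close. It gives the time, the measured TCP pose, the force, the opening and the grip force at its end, in the units of the state.
- bot.read_state(): the state, without advancing time (a new reading comes with each control period).
- read_camera(name): name is "side" or "top"; returns a dict with "frame" (420x560x3 uint8, red, green, blue), "K" (3x3 intrinsics, pixels), "rvec" (rotation vector, rad) and "tvec" (3), from world to camera coordinates, as OpenCV has them. Camera axes: x right, y down, z forward; pixel columns grow to the right and rows downward; lengths in m; the calibration is good to about 2 mm. A picture is of the moment at which its call begins. There is no depth.
- workorder.hand_in(): hands the job in; it is judged then, once.
The state is a dict: "t": time; "joint_pos": joint angles; "joint_velocities": joint speeds; "tau": joint torques, N m; "tcp_pos": TCP position; "tcp_rot": TCP orientation; "wrist_force": force on the tool from outside, world axes, zero at the start; "ft_torque": the same for the moment, N m; "gripper_width": finger opening in m; "grip_force": force on a finger pad.
Only numpy, scipy, OpenCV 4.12 (cv2) and the standard library are available. Lean on these libraries where they do the work, as an engineer would, in place of code of your own. Each camera call takes 0.05 s, during which the arm holds its last target. There are 200 camera calls.

## Task

Slide the cuvette carrier along its guide, without lifting it out, in under the photometer's hood until it is fully home against the stop, while the flap is still shut. Then grip the orange bar of the grey flap, swing the flap up to its over-centre balance point, upright over its hinge, and keep it there without letting it fall over backwards: the lid stay is missing and I want to check the cuvettes in the window, so finish still gripping the bar and holding the flap steady. Leave everything else on the bench where it is.

Things in the scene. Friction and masses are not known exactly. Their poses are not given: they have to be found in the camera images.
- analyser: White bench photometer, fixed. Origin on the table under the hood's centre; x away from its keypad, y towards its side loading deck, z up. Base 50 mm high, x -160..150, y -100..90 mm; side deck 50 mm high, x -60..60, y 90..360 mm. Hood x -50..140, y -75..75, top at z 127 mm; window in its top (x -30..35, y -50..55) under the flap. The keypad is in front of the hood.
- guide_stop (a point): Middle of the stop face at the end of the guide inside the hood, at deck height (x 0, y -50, z 50 mm in the photometer's frame). The guide is two 8 mm high aluminium rails, 44 mm apart, straight along the photometer's y at x 0 on the side deck, through an opening 64 mm high in the hood's +y side.
- carrier: Loose black carrier, 220 x 40 x 10 mm, 0.22 kg, in the guide, nose just inside the hood. Origin: centre of its underside; y along the guide, as the photometer's y; nose at y -110 mm. Blue holder with two yellow-topped cuvettes (56 mm high) at y -50 mm, blue grip post near the tail. Goes home towards -y, 100 to 145 mm; home its origin is at y 60 mm in the photometer's frame. Pushes with 1 to 3 N.
- carrier_post (a point): Grip point on the axis of the carrier's upright blue post: 16 mm thick (x), 24 mm wide (y), top 13 mm above this point. This point is at y +90 mm, z +45 mm in the carrier's frame (95 mm above the table). When home it is at y 150 mm in the photometer's frame, 75 mm from the hood's side.
- flap (a joint): Flap hinge, rad: 0 = shut, level on the hood; grows as the free edge with the bar swings up and away from the keypad; stop at 2.5. No stay or spring, almost no friction: it falls shut below balance and backwards beyond it. Balances upright at 1.57. Grey leaf 95 mm long, 120 wide, 6 thick; with bar 0.18 kg; all in one plane with the hinge axis.
- flap_hinge (a point): Middle of the flap's hinge axis, which is parallel to the photometer's y; at x 45, y 0, z 130.5 mm in the photometer's frame. Fixed. Its axes turn with the flap.
- flap_bar (a point): Orange round bar on the flap, 10 mm diameter, parallel to the hinge, between two thin arms 110 mm apart. This point: its middle, 145 mm from the hinge axis; 45 mm free gap to the leaf's edge. Shut, it is in front of the hood, 80 mm above the base. Axes turn with the flap, y along the bar. Pinched lightly (25 N) from above it turns between the fingers as the flap swings.
- tube_rack: Bystander: black rack with capped tubes, 60 x 120 x 88 mm, loose, behind the side deck. Origin under its centre.
- mouse: Bystander: black computer mouse, 100 x 60 x 31 mm, loose. Origin under its centre.
- tape_roll: Bystander: red ring of tape, 64 mm across, 20 mm high, loose. Origin under its centre.
- well_plate: Bystander: white well plate, 127 x 86 x 14 mm, loose. Origin under its centre.
- buffer_bottle: Bystander: white bottle with red cap, 60 mm across, 130 mm high, loose. Origin under its centre.
- stain_bottle: Bystander: small amber jar, 40 mm across, 75 mm high, loose. Origin under its centre.
- blue_tray: Bystander: open blue tray, 160 x 120 x 50 mm, loose. Origin under its centre.
Mind the look-alikes: they are no part of the job. What is shaped like the carrier but red is not meant.

How it is judged:
On the way:
1. the carrier is fully home against the stop with the flap still shut (y of carrier in the frame of analyser between 0.052 and 0.064 m and x of carrier in the frame of analyser between -0.006 and 0.006 m and z of carrier in the frame of analyser below 0.054 m and value of joint flap below 0.1 rad), for 0.2 s.
At the end, for the whole second after the job is handed in: The carrier is in its guide, fully home (nose within 4 mm of the stop); the flap stands at its balance point (1.57 rad within 0.1 rad) and is still (under 0.1 rad/s), and the fingers still grip its orange bar (over 5 N), through the last second (y of carrier in the frame of analyser between 0.052 and 0.064 m and x of carrier in the frame of analyser between -0.006 and 0.006 m and z of carrier in the frame of analyser below 0.054 m and value of joint flap between 1.47 and 1.67 rad and velocity of joint flap between -0.1 and 0.1 rad/s and contact force between the fingers and flap above 5 N); the arm keeps its last pose, push and grip.
It fails at once if the flap falls over backwards (beyond 2.0 rad) (value of joint flap above 2 rad).
It fails at once if the carrier is lifted out of its guide (rises more than 8 mm) (z of carrier in the frame of analyser above 0.058 m).
It fails at once if a bystander is moved by more than 30 mm or tipped over (distance of any of tube_rack, mouse, tape_roll, well_plate, buffer_bottle, stain_bottle, blue_tray from where it was at the start of the episode above 0.03 m or angle between any of tube_rack, mouse, tape_roll, well_plate, buffer_bottle, stain_bottle, blue_tray's own z axis and vertical above 0.4 rad).
It also fails if it takes over 48 s, if anything falls off the work surface, if the arm or the gripper's body presses on something with over 40 N, if the wrist force passes 120 N, or if a joint passes its speed limit or range.

## Working session

There is one attempt and no reset: what is moved stays moved. The work goes in short steps, Python scripts to look and compute and a tool call to move; the robot and the scene stay as the last step left them, time stands still between calls to the robot, and variables do not carry over. Pictures are saved under pics/ and viewed, at most 10 in all, crops included, and the job is handed in when it is done.

Besides the shell and the picture viewer there is one more tool, called after "Request:" by a JSON object that holds its "fn" and its "kwargs". arm_command: Moves the arm, as the interface text tells. Its arguments: {"type":"object","properties":{"commands":{"type":"array"},"newtons":{"type":"number"}},"required":["commands"]}

```bash
mkdir -p pics; ls; python3 - <<'E'
from plant import bot, read_camera
import cv2,pickle
s=bot.read_state();print({k:s[k] for k in('t','tcp_pos','tcp_rot','gripper_width')})
d={}
for n in('side','top'):
    c=d[n]=read_camera(n);cv2.imwrite(f'pics/{n}0.png',c['frame'][:,:,::-1]);print(n,c['K'].tolist() if hasattr(c['K'],'tolist') else c['K'],c['rvec'],c['tvec'])
pickle.dump(d,open('c0.pkl','wb'))
E
```

```text
pics
{'t': 0.0, 'tcp_pos': array([0.27549397, 0.61560836, 0.24931565]), 'tcp_rot': array([-1.26773153e-04,  2.08833269e-01,  9.77950826e-01, -9.12271428e-04]), 'gripper_width': 0.08540406013472741}
side [[404.09524429810386, 0.0, 279.07876073058384], [0.0, 404.09524429810386, 204.36506523909736], [0.0, 0.0, 1.0]] [ 2.43738234 -0.42063499  0.15348762] [-0.43753892  0.22501447  0.94564398]
top [[429.607742350819, 0.0, 280.2410987414454], [0.0, 429.607742350819, 211.05343207140027], [0.0, 0.0, 1.0]] [ 2.15530981 -2.20203937  0.06669019] [0.04539577 0.49448891 1.36951146]
```

View pics/side0.png

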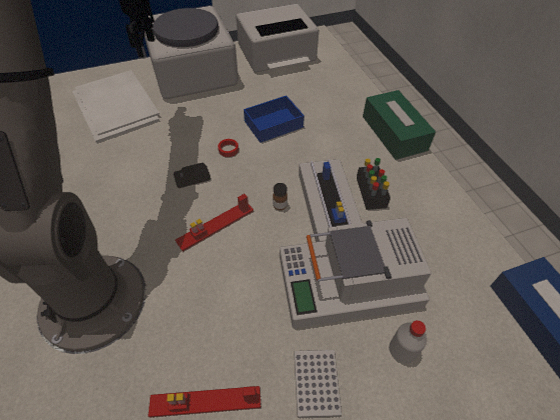

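View pics/top0.png

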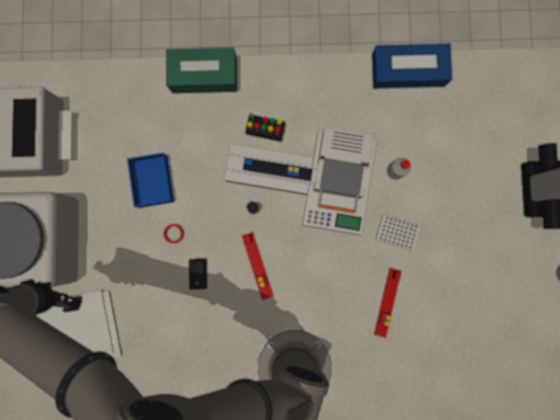

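Side view: the photometer has its orange bar at (315,257), the carrier's post at (326,171), and the cuvettes at (340,208). Top view: bar at (338,208), post at about (248,162), with red decoys nearer the robot.

```bash
cat > h.py <<'E'
import cv2,numpy as np
def cam(c):
    R=cv2.Rodrigues(np.array(c['rvec'],float))[0];return np.array(c['K'],float),R,np.array(c['tvec'],float).ravel()
def ray(c,uv,z):
    K,R,t=cam(c);d=R.T@np.linalg.inv(K)@np.array([uv[0],uv[1],1.]);o=-R.T@t
    return o+d*(z-o[2])/d[2]
def tri(a,ua,b,ub):
    P=[]
    for c in(a,b):
        K,R,t=cam(c);P.append(K@np.c_[R,t])
    X=cv2.triangulatePoints(P[0],P[1],np.array(ua,float).reshape(2,1),np.array(ub,float).reshape(2,1)).ravel();return X[:3]/X[3]
def proj(c,p):
    K,R,t=cam(c);q=K@(R@np.array(p,float)+t);return q[:2]/q[2]
def blobs(c,lo,hi,roi,mn=4):
    x0,y0,x1,y1=roi;m=cv2.inRange(cv2.cvtColor(c['frame'],cv2.COLOR_RGB2HSV),lo,hi)
    k=np.zeros_like(m);k[y0:y1,x0:x1]=m[y0:y1,x0:x1]
    n,l,s,ce=cv2.connectedComponentsWithStats(k)
    return [(ce[i],s[i],np.argwhere(l==i)[:,::-1]) for i in range(1,n) if s[i][4]>=mn]
E
python3 - <<'E'
from h import *;import pickle
d=pickle.load(open('c0.pkl','rb'))
for n,ro,rb in(('side',(295,220,330,290),(310,150,360,230)),('top',(300,190,370,225),(235,150,310,185))):
    for nm,lo,hi,r in(('orange',(4,120,80),(17,255,255),ro),('blue',(100,110,50),(125,255,255),rb),('yellow',(20,120,90),(34,255,255),rb)):
        for ce,s,p in blobs(d[n],lo,hi,r):
            l=cv2.fitLine(p.astype(np.float32),cv2.DIST_HUBER,0,.01,.01).ravel()
            q=(p-l[2:])@l[:2]
            print(n,nm,ce.round(1),s, 'ends',(l[2:]+l[:2]*(q.min()-.5)).round(1),(l[2:]+l[:2]*(q.max()+.5)).round(1))
E
python3 - <<'E'
import cv2
a=cv2.imread('pics/side0.png')[140:300,260:440];b=cv2.imread('pics/top0.png')[120:240,220:400]
a=cv2.resize(a,(675,600),interpolation=cv2.INTER_CUBIC);b=cv2.resize(b,(795,530),interpolation=cv2.INTER_CUBIC)
cv2.imwrite('pics/ca.png',a);cv2.imwrite('pics/cb.png',b)
E
```

```text
side orange [312.9 257. ] [306 235  14  45 184] ends [307.5 234.4] [318.2 279.2]
side blue [326.6 165.1] [324 162   6   7  37] ends [324.8 161.5] [328.4 168.8]
side blue [337.2 214.8] [331 208  15  13  69] ends [329.7 210.3] [344.8 219.2]
side yellow [339.6 206. ] [336 201   8  10  43] ends [337.  200.9] [342.  211.1]
top orange [336.6 208.4] [319 205  36   8  90] ends [318.4 205.4] [354.6 211.4]
top blue [248.6 162.5] [245 159   8   8  55] ends [245.2 159.1] [251.8 165.9]
top blue [292.5 173.8] [286 171  14   6  58] ends [285.2 172.7] [299.5 174.8]
top yellow [290.5 168.5] [289 167   4   4  12] ends [289.8 166.5] [291.2 170.5]
top yellow [296.3 169.5] [295 168   4   4  14] ends [294.6 171.4] [297.9 168.1]
```

View pics/ca.png

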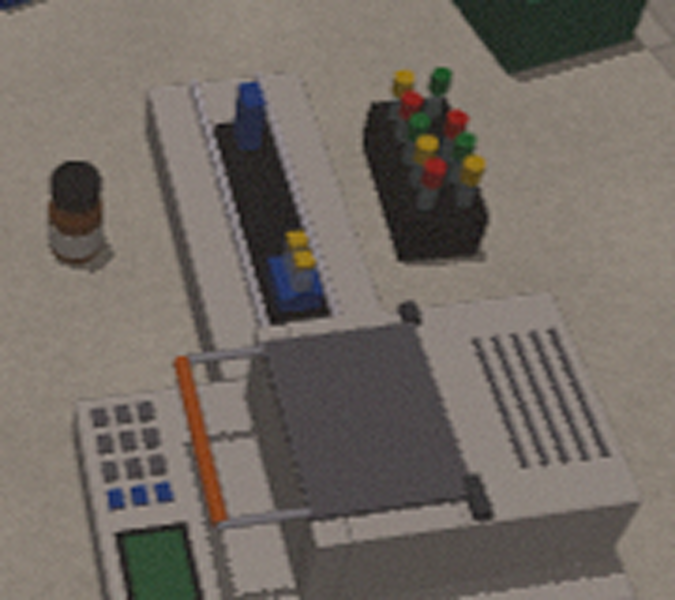

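```bash
python3 - <<'E'
from h import *;import pickle
d=pickle.load(open('c0.pkl','rb'));S,T=d['side'],d['top']
for e in(((307.5,234.4),(318.4,205.4)),((318.2,279.2),(354.6,211.4)),((312.9,257),(336.6,208.4))):
    print('bar',ray(S,e[0],.1305).round(4),ray(T,e[1],.1305).round(4),tri(S,e[0],T,e[1]).round(4))
print('post',ray(S,(326.6,163.5),.108).round(4),ray(T,(248.6,162.5),.1).round(4),tri(S,(326.6,165.1),T,(248.6,162.5)).round(4))
for u in((290.5,168.5),(296.3,169.5)):print('cuv',ray(T,u,.112).round(4))
# hood side/leaf: dark grey leaf in top
m=blobs(T,(0,0,30),(180,60,110),(315,150,368,205),200)
for ce,s,p in m:
    r=cv2.minAreaRect(p.astype(np.float32));print(s,[ray(T,q,.1335).round(4).tolist() for q in cv2.boxPoints(r)],ray(T,ce,.1335))
E
```

```text
bar [ 0.5049 -0.0752  0.1305] [ 0.5015 -0.08    0.1305] [ 0.5016 -0.0797  0.1381]
bar [ 0.4834 -0.1866  0.1305] [ 0.4813 -0.1866  0.1305] [ 0.4821 -0.1868  0.1314]
bar [ 0.4937 -0.1336  0.1305] [ 0.4914 -0.1337  0.1305] [ 0.4923 -0.1339  0.1315]
post [0.6464 0.1334 0.108 ] [0.6408 0.1278 0.1   ] [0.6406 0.1263 0.1106]
cuv [ 6.172e-01 -1.000e-04  1.120e-01]
cuv [ 0.6137 -0.0176  0.112 ]
[ 315  156   53   43 1396] [[0.543, -0.0665, 0.1335], [0.651, -0.086, 0.1335], [0.6252, -0.2293, 0.1335], [0.5177, -0.209, 0.1335]] [ 0.58270875 -0.14966133  0.1335    ]
```

View pics/cb.png

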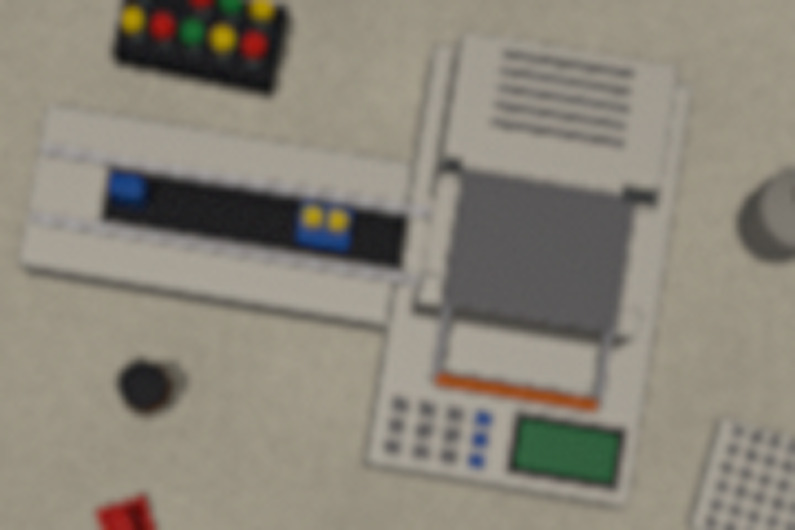

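The top crop confirms that the hood, bar and carrier share one yaw of about -10.4°. The photometer origin comes out near (0.591,-0.152) and the post at photometer x≈-1, y≈283 mm, so the travel is about 133 mm. I'll turn the tool first.

Request:
{"fn": "arm_command", "kwargs": {"commands": [0,0,0.95,0,0,0,1,0,0,0.95,0,0,0,1,0,0,0.95,0,0,0,1,0,0,0.95,0,0,0,1,0,0,0.95,0,0,0,1,0,0,0.95,0,0,0,1,0,0,0.95,0,0,0,1,0,0,0.95,0,0,0,1], "newtons": 25}}

```text
t: 0.77
tcp_pos: [0.2756, 0.6158, 0.2497]
tcp_rot: [0.0, 0.518, 0.856, -0.001]
wrist_force: [0.7, 0.1, 0.2]
gripper_width: 0.0855
grip_force: 0.0
```

Request:
{"fn": "arm_command", "kwargs": {"commands": [0,0,0.95,0,0,0,1,0,0,0.95,0,0,0,1,0,0,0.95,0,0,0,1,0,0,0.95,0,0,0,1,0,0,0.95,0,0,0,1,0,0,0.95,0,0,0,1,0,0,0.95,0,0,0,1,0,0,1,0,0,0,1,0,0,0,0,0,0,1]}}

```text
t: 1.52
tcp_pos: [0.2754, 0.6159, 0.2497]
tcp_rot: [0.0, 0.769, 0.639, -0.0]
wrist_force: [0.1, -0.5, -0.4]
gripper_width: 0.0855
grip_force: 0.0
```

Request:
{"fn": "arm_command", "kwargs": {"commands": [0,0,0,-0.5,0.56,0,1,0,0,0,-0.5,0.56,0,1,0,0,0,-0.5,0.56,0,1,0,0,0,-0.5,0.56,0,1,0,0,0,-0.5,0.56,0,1,0,0,0,-0.5,0.56,0,1,0,0,0,-0.5,0.56,0,1,0,0,0,-0.5,0.56,0,1,0,0,0,-0.5,0.56,0,1,0,0,0,-0.5,0.56,0,1]}}

```text
t: 2.35
tcp_pos: [0.4607, 0.3777, 0.2502]
tcp_rot: [0.0, 0.767, 0.642, -0.0]
wrist_force: [1.1, -0.1, -0.2]
gripper_width: 0.0852
grip_force: 0.0
```

```bash
cat > st.py <<'E'
import numpy as np,sys
from scipy.spatial.transform import Rotation as Ro
from plant import bot
O=np.array([.5909,-.1518]);a=np.radians(-10.4)
px=np.array([np.cos(a),np.sin(a)]);py=np.array([-np.sin(a),np.cos(a)])
P=lambda p:np.array([(p[:2]-O)@px,(p[:2]-O)@py,p[2]])
def show():
    s=bot.read_state();q=np.array(s['tcp_rot']);R=Ro.from_quat([*q[1:],q[0]]).as_matrix()
    f=np.array(s['wrist_force'])
    print('t',s['t'],'phot xyz',P(np.array(s['tcp_pos'])).round(4),'yaw y',np.degrees(np.arctan2(R[1,1],R[0,1])).round(2),'z',R[:,2].round(3),'F xyz(phot)',(f[:2]@px).round(1),(f[:2]@py).round(1),f[2].round(1),'w',s['gripper_width'],'g',s['grip_force'])
if __name__=='__main__':show()
E
python3 st.py
```

```text
t 2.35 phot xyz [-0.2236  0.4973  0.2502] yaw y -10.19 z [-0. -0. -1.] F xyz(phot) 1.1 0.1 -0.2 w 0.08518341340941145 g 0.0
```

Request:
{"fn": "arm_command", "kwargs": {"commands": [0,0,0,-0.54,0.56,0,0.6,0,0,0,-0.54,0.56,0,0.6,0,0,0,-0.54,0.56,0,0.6,0,0,0,-0.54,0.56,0,0.6,0,0,0,-0.54,0.56,0,0.6,0,0,0,-0.54,0.56,0,0.6,0,0,0,-0.54,0.56,0,0.6,0,0,0,-0.54,0.56,0,0.6,0,0,0,-0.54,0.56,0,0.6,0,0,0,-0.5,0.52,0,0.6]}}

```text
t: 3.18
tcp_pos: [0.641, 0.1264, 0.2501]
tcp_rot: [0.0, 0.767, 0.641, -0.0]
wrist_force: [0.5, 0.7, 0.2]
gripper_width: 0.0513
grip_force: 0.0
```

Request:
{"fn": "arm_command", "kwargs": {"commands": [0,0,0,0,0,0.5,0.6,0,0,0,0,0,0.5,0.6,0,0,0,0,0,0.5,0.6,0,0,0,0,0,0.5,0.6,0,0,0,0,0,0,0.6]}}

```text
t: 3.6
tcp_pos: [0.6375, 0.1279, 0.1659]
tcp_rot: [-0.002, 0.767, 0.641, -0.003]
wrist_force: [-1.8, 0.0, -0.7]
gripper_width: 0.0512
grip_force: 0.0
```

```bash
python3 - <<'E'
from st import show
from plant import read_camera
import cv2
show()
c=read_camera('side')['frame'][:,:,::-1][100:300,240:440]
cv2.imwrite('pics/s1.png',cv2.resize(c,(600,600),interpolation=cv2.INTER_CUBIC))
E
```

```text
t 3.6 phot xyz [-0.0046  0.2836  0.1659] yaw y -10.21 z [-0.007 -0.002 -1.   ] F xyz(phot) -1.8 -0.3 -0.7 w 0.05124421851045459 g 0.0
```

View pics/s1.png

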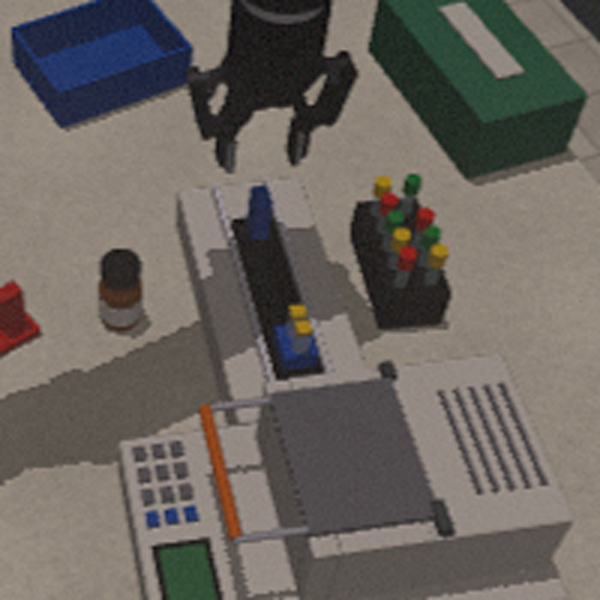

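The crop shows the open fingers at about (262,160), straddling the blue post at (260,215) with no obstacles. I'll descend and pinch.

Request:
{"fn": "arm_command", "kwargs": {"commands": [0,0,0,0,0.02,0.35,0.6,0,0,0,0,0.02,0.35,0.6,0,0,0,0,0.02,0.35,0.6,0,0,0,0,0,0.35,0.6,0,0,0,0,0,0.35,0.6,0,0,0,0,0,0,0.6,0,0,0,0,0,0,0.6]}}

```text
t: 4.23
tcp_pos: [0.642, 0.1276, 0.099]
tcp_rot: [-0.0, 0.768, 0.64, -0.001]
wrist_force: [0.2, 0.0, 0.6]
gripper_width: 0.0515
grip_force: 0.0
```

Request:
{"fn": "arm_command", "kwargs": {"commands": [0,0,0,0,0,0,0.1,0,0,0,0,0,0,0.1,0,0,0,0,0,0,0.1,0,0,0,0,0,0,0.1,0,0,0,0,0,0,0.1,0,0,0,0,0,0,0.1]}}

```text
t: 4.73
tcp_pos: [0.6434, 0.1279, 0.1012]
tcp_rot: [0.0, 0.768, 0.64, 0.001]
wrist_force: [0.4, 0.1, 5.6]
gripper_width: 0.0153
grip_force: 29.3
```

```bash
python3 st.py
```

```text
t 4.7333 phot xyz [0.0011 0.2846 0.1012] yaw y -10.36 z [ 0.002  0.001 -1.   ] F xyz(phot) 0.4 0.2 5.6 w 0.015319353420607014 g 29.323253631591797
```

Request:
{"fn": "arm_command", "kwargs": {"commands": [0,0,0,-0.1,0,-0.03,0.1,0,0,0,-0.25,0,0,0.1,0,0,0,-0.3,0,0,0.1,0,0,0,-0.3,0,0,0.1,0,0,0,-0.3,0,0,0.1,0,0,0,-0.3,0,0,0.1,0,0,0,-0.3,0,0,0.1,0,0,0,-0.3,0,0,0.1,0,0,0,0,0,0,0.1]}}

```text
t: 5.48
tcp_pos: [0.6264, 0.0386, 0.1015]
tcp_rot: [0.001, 0.77, 0.639, -0.001]
wrist_force: [-1.3, -1.7, -1.4]
gripper_width: 0.0155
grip_force: 28.4
```

```bash
python3 st.py
```

```text
t 5.4833 phot xyz [0.0005 0.1936 0.1015] yaw y -10.62 z [-0.001 -0.002 -1.   ] F xyz(phot) -1.0 -1.9 -1.4 w 0.015455666662590628 g 28.38114470243454
```

Request:
{"fn": "arm_command", "kwargs": {"commands": [0,0,0,-0.2,0,0,0.1,0,0,0,-0.2,0,0,0.1,0,0,0,-0.2,0,0,0.1,0,0,0,-0.15,0,0,0.1,0,0,0,-0.1,0,0,0.1,0,0,0,-0.05,0,0,0.1,0,0,0,-0.05,0,0,0.1,0,0,0,0,0,0,0.1]}}

```text
t: 6.15
tcp_pos: [0.6203, 0.0056, 0.1015]
tcp_rot: [0.0, 0.768, 0.64, -0.0]
wrist_force: [0.2, 0.2, -1.0]
gripper_width: 0.0154
grip_force: 28.4
```

```bash
python3 st.py
```

```text
t 6.15 phot xyz [0.0006 0.1601 0.1015] yaw y -10.37 z [-0. -0. -1.] F xyz(phot) 0.1 0.3 -1.0 w 0.015408984149765579 g 28.39027315378189
```

Request:
{"fn": "arm_command", "kwargs": {"commands": [0,0,0,-0.05,0,0,0.1,0,0,0,-0.05,0,0,0.1,0,0,0,-0.05,0,0,0.1,0,0,0,0,0,0,0.1]}}

```text
t: 6.48
tcp_pos: [0.6192, -0.0006, 0.1015]
tcp_rot: [0.0, 0.768, 0.64, -0.0]
wrist_force: [-0.3, -0.8, -1.9]
gripper_width: 0.0156
grip_force: 28.4
```

Request:
{"fn": "arm_command", "kwargs": {"commands": [0,0,0,-0.05,0,0,0.1,0,0,0,-0.05,0,0,0.1,0,0,0,0,0,0,0.1]}}

```text
t: 6.73
tcp_pos: [0.6185, -0.0047, 0.1015]
tcp_rot: [0.0, 0.768, 0.64, -0.0]
wrist_force: [-0.1, 0.1, -1.2]
gripper_width: 0.0154
grip_force: 28.4
```

```bash
python3 st.py
```

```text
t 6.7333 phot xyz [0.0006 0.1497 0.1015] yaw y -10.39 z [-0. -0. -1.] F xyz(phot) -0.1 0.1 -1.2 w 0.015448050752749711 g 28.376143276691437
```

No stop contact yet, so I'll creep on until the force rises.

Request:
{"fn": "arm_command", "kwargs": {"commands": [0,0,0,-0.04,0,0,0.1,0,0,0,-0.04,0,0,0.1,0,0,0,0,0,0,0.1]}}

```text
t: 6.98
tcp_pos: [0.6184, -0.006, 0.1017]
tcp_rot: [-0.0, 0.768, 0.641, 0.001]
wrist_force: [0.8, 2.5, -0.9]
gripper_width: 0.0157
grip_force: 28.5
```

Request:
{"fn": "arm_command", "kwargs": {"commands": [0,0,0,-0.04,0,0,0.1,0,0,0,0,0,0,0.1]}}

```text
t: 7.15
tcp_pos: [0.6184, -0.0061, 0.1019]
tcp_rot: [-0.001, 0.768, 0.641, 0.001]
wrist_force: [1.1, 6.7, 0.7]
gripper_width: 0.0154
grip_force: 28.7
```

```bash
python3 st.py
```

```text
t 7.15 phot xyz [0.0008 0.1483 0.1019] yaw y -10.27 z [ 0.001  0.003 -1.   ] F xyz(phot) -0.2 6.8 0.7 w 0.015359609981973945 g 28.709376454353333
```

Request:
{"fn": "arm_command", "kwargs": {"commands": [0,0,0,0,0,0,0.1,0,0,0,0,0,0,0.1,0,0,0,0.03,0,0,0.1,0,0,0,0,0,0,0.5,0,0,0,0,0,0,0.5,0,0,0,0,0,0,0.5,0,0,0,0,0,0,0.5]}}

```text
t: 7.73
tcp_pos: [0.6179, -0.0085, 0.1016]
tcp_rot: [0.0, 0.768, 0.64, -0.0]
wrist_force: [0.2, -0.0, -0.3]
gripper_width: 0.0427
grip_force: 0.0
```

Request:
{"fn": "arm_command", "kwargs": {"commands": [0,0,0,0,0,-0.3,0.5,0,0,0,0,0,-0.5,0.5,0,0,0,0,0,-0.6,0.5,0,0,0,0,0,-0.6,0.5,0,0,0,0,0,-0.6,0.5,0,0,0,0,0,-0.6,0.5,0,0,0,0,0,-0.3,0.5,0,0,0,0,0,0,0.5]}}

```text
t: 8.4
tcp_pos: [0.6197, -0.0081, 0.2452]
tcp_rot: [0.002, 0.768, 0.64, 0.003]
wrist_force: [0.0, -0.8, 0.4]
gripper_width: 0.0428
grip_force: 0.0
```

Request:
{"fn": "arm_command", "kwargs": {"commands": [0,0,0,-0.4,-0.27,0,0.4,0,0,0,-0.4,-0.27,0,0.4,0,0,0,-0.4,-0.27,0,0.4,0,0,0,-0.4,-0.27,0,0.4,0,0,0,-0.4,-0.27,0,0.4,0,0,0,-0.4,-0.27,0,0.4,0,0,0,-0.4,-0.27,0,0.4,0,0,0,-0.4,-0.27,0,0.4,0,0,0,-0.4,-0.27,0,0.4,0,0,0,0,0,0,0.4]}}

```text
t: 9.23
tcp_pos: [0.4929, -0.1356, 0.2412]
tcp_rot: [-0.0, 0.77, 0.638, -0.001]
wrist_force: [-0.5, -0.8, -0.7]
gripper_width: 0.0341
grip_force: 0.0
```

```bash
python3 - <<'E'
from st import *
from h import *
from plant import read_camera
show()
S,T=read_camera('side'),read_camera('top')
for c,r in((S,(300,140,370,240)),(T,(230,140,340,195))):
    for ce,s,p in blobs(c,(100,110,50),(125,255,255),r): print(ce.round(1),s,P(ray(c,ce,.1)).round(4))
cv2.imwrite('pics/s2.png',cv2.resize(S['frame'][:,:,::-1][100:300,240:440],(600,600),interpolation=cv2.INTER_CUBIC))
E
```

```text
t 9.2333 phot xyz [-0.0993 -0.0018  0.2412] yaw y -10.66 z [-0.002 -0.001 -1.   ] F xyz(phot) -0.4 -0.9 -0.7 w 0.0341449509268724 g 0.0
[291.9 169.9] [288 166   9   9  63] [-0.0031  0.1494  0.1   ]
```

View pics/s2.png

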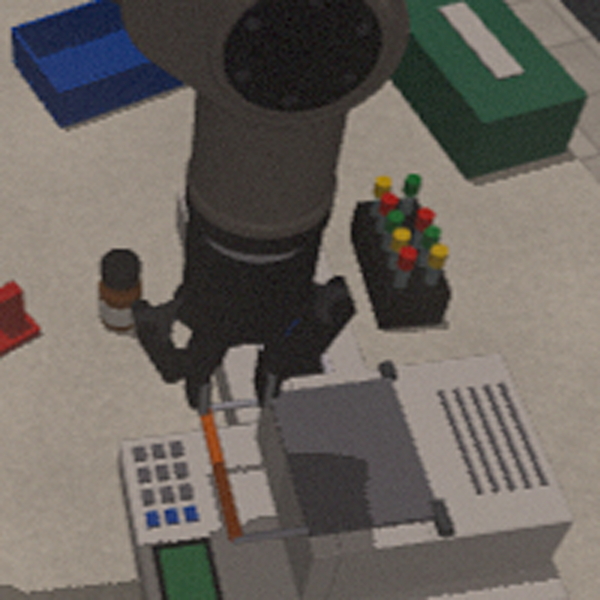

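The flap is still shut, and the gripper stands above the bar, whose visible part runs from (208,415) to (237,535). The post is at y≈149 mm, so the carrier is home. I'll descend onto the bar and pinch lightly.

Request:
{"fn": "arm_command", "kwargs": {"commands": [0,0,0,0.02,-0.01,0.4,0.4,0,0,0,0.02,-0.01,0.4,0.4,0,0,0,0,0,0.4,0.4,0,0,0,0,0,0.4,0.4,0,0,0,0,0,0.4,0.4,0,0,0,0,0,0.4,0.4,0,0,0,0,0,0.3,0.4,0,0,0,0,0,0,0.4,0,0,0,0,0,0,0.4]}}

```text
t: 10.08
tcp_pos: [0.496, -0.1295, 0.1331]
tcp_rot: [-0.0, 0.768, 0.641, -0.0]
wrist_force: [-0.4, -0.6, 0.2]
gripper_width: 0.0339
grip_force: 0.0
```

Request:
{"fn": "arm_command", "kwargs": {"commands": [0,0,0,0,0,0,0,0,0,0,0,0,0,0,0,0,0,0,0,0,0,0,0,0,0,0,0,0,0,0,0,0,0,0,0,0,0,0,0,0,0,0], "newtons": 25}}

```text
t: 10.58
tcp_pos: [0.4938, -0.1294, 0.134]
tcp_rot: [-0.002, 0.768, 0.64, -0.001]
wrist_force: [-7.4, 2.3, 8.1]
gripper_width: 0.0086
grip_force: 24.5
```

```bash
python3 st.py
```

```text
t 10.5833 phot xyz [-0.0996  0.0045  0.134 ] yaw y -10.37 z [-0.004  0.002 -1.   ] F xyz(phot) -7.7 0.9 8.1 w 0.00860513379280871 g 24.535434544086456
```

Request:
{"fn": "arm_command", "kwargs": {"commands": [0,0,0,0,-0.035,-0.19,0,0,0,0,0,0.015,-0.19,0,0,0,0,0,0.025,-0.188,0,0,0,0,0,0.035,-0.187,0,0,0,0,0,0.044,-0.185,0,0,0,0,0,0.054,-0.182,0,0,0,0,0,0,0,0]}}

```text
t: 11.17
tcp_pos: [0.5005, -0.1307, 0.1797]
tcp_rot: [-0.001, 0.768, 0.64, -0.0]
wrist_force: [-8.2, 3.3, 1.2]
gripper_width: 0.0089
grip_force: 24.6
```

```bash
python3 st.py
```

```text
t 11.1667 phot xyz [-0.0927  0.0044  0.1797] yaw y -10.36 z [-0.002  0.001 -1.   ] F xyz(phot) -8.7 1.8 1.2 w 0.008873643570979568 g 24.621886610984802
```

Request:
{"fn": "arm_command", "kwargs": {"commands": [0,0,0,0,0.023,-0.179,0,0,0,0,0,0.073,-0.175,0,0,0,0,0,0.082,-0.171,0,0,0,0,0,0.091,-0.167,0,0,0,0,0,0.099,-0.162,0,0,0,0,0,0.107,-0.156,0,0,0,0,0,0.116,-0.15,0,0,0,0,0,0.123,-0.144,0,0,0,0,0,0.131,-0.137,0,0,0,0,0,0,0,0]}}

```text
t: 12.0
tcp_pos: [0.5336, -0.137, 0.238]
tcp_rot: [-0.002, 0.768, 0.64, -0.001]
wrist_force: [-14.0, 4.5, 11.8]
gripper_width: 0.0086
grip_force: 25.1
```

```bash
python3 st.py
```

```text
t 12.0 phot xyz [-0.059   0.0042  0.238 ] yaw y -10.38 z [-0.003  0.002 -1.   ] F xyz(phot) -14.6 1.9 11.8 w 0.008619740847982203 g 25.101859867572784
```

Request:
{"fn": "arm_command", "kwargs": {"commands": [0,0,0,0,0.115,-0.155,0,0,0,0,0,0.12,-0.145,0,0,0,0,0,0.15,-0.116,0,0,0,0,0,0.156,-0.107,0,0,0,0,0,0.162,-0.099,0,0,0,0,0,0.167,-0.091,0,0,0,0,0,0.171,-0.082,0,0,0,0,0,0.175,-0.073,0,0,0,0,0,0.179,-0.063,0,0,0,0,0,0,0,0]}}

```text
t: 12.83
tcp_pos: [0.592, -0.1481, 0.2751]
tcp_rot: [0.002, 0.768, 0.64, 0.001]
wrist_force: [-3.0, 0.4, 7.0]
gripper_width: 0.0088
grip_force: 25.8
```

```bash
python3 st.py
```

```text
t 12.8333 phot xyz [0.0004 0.0039 0.2751] yaw y -10.36 z [ 0.004 -0.002 -1.   ] F xyz(phot) -3.1 -0.2 7.0 w 0.008831438668181934 g 25.83135634660721
```

Request:
{"fn": "arm_command", "kwargs": {"commands": [0,0,0,0,0.17,-0.06,0,0,0,0,0,0.17,-0.045,0,0,0,0,0,0.17,-0.04,0,0,0,0,0,0.16,-0.025,0,0,0,0,0,0.15,-0.015,0,0,0,0,0,0.12,-0.007,0,0,0,0,0,0.1,0,0,0,0,0,0.06,0,0,0,0,0,0,0,0,0,0,0,0,0,0,0,0]}}

```text
validation failed for argument at $.co...
```

```bash
python3 - <<'E'
from st import *
from h import *
from plant import read_camera
show()
S,T=read_camera('side'),read_camera('top')
for c,r in((S,(280,140,400,300)),(T,(280,120,400,230))):
    for ce,s,p in blobs(c,(4,120,80),(17,255,255),r): print(ce.round(1),s,P(ray(c,ce,.2755)).round(4))
cv2.imwrite('pics/s3.png',cv2.resize(S['frame'][:,:,::-1][100:300,240:440],(600,600),interpolation=cv2.INTER_CUBIC))
E
```

```text
t 12.8333 phot xyz [0.0004 0.0039 0.2751] yaw y -10.36 z [ 0.004 -0.002 -1.   ] F xyz(phot) -3.1 -0.2 7.0 w 0.008831438668181934 g 25.83135634660721
[360.3 191.4] [359 190   3   4   9] [-0.0034  0.0477  0.2755]
[373.7 223.6] [369 210  11  27 108] [-0.0012 -0.0318  0.2755]
[332.6 164.8] [328 163  10   5  36] [-0.0025  0.043   0.2755]
```

View pics/s3.png

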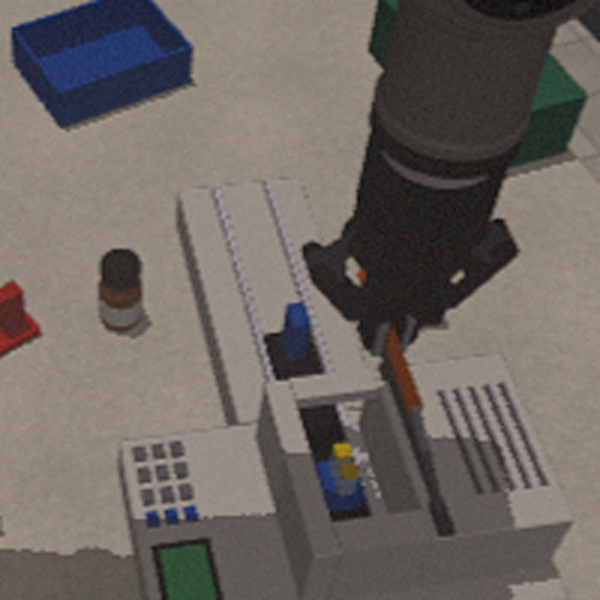

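The move was refused because my list was not a multiple of 7. The picture shows the flap at about 72°, the bar (405,375) held, and the cuvettes visible in the window. I'll resend the last stretch.

Request:
{"fn": "arm_command", "kwargs": {"commands": [0,0,0,0,0.17,-0.06,0,0,0,0,0,0.17,-0.045,0,0,0,0,0,0.17,-0.04,0,0,0,0,0,0.16,-0.025,0,0,0,0,0,0.15,-0.015,0,0,0,0,0,0.12,-0.007,0,0,0,0,0,0.1,0,0,0,0,0,0,0.06,0,0,0,0,0,0,0,0,0,0,0,0,0,0,0,0]}}

```text
t: 13.77
tcp_pos: [0.6332, -0.1558, 0.2813]
tcp_rot: [0.001, 0.768, 0.64, 0.0]
wrist_force: [-1.7, -2.7, 5.2]
gripper_width: 0.0086
grip_force: 26.2
```

```bash
python3 - <<'E'
from st import *
from h import *
from plant import read_camera
show()
S,T=read_camera('side'),read_camera('top')
for c,r in((S,(280,140,400,300)),(T,(280,120,400,230))):
    for ce,s,p in blobs(c,(4,120,80),(17,255,255),r): print(ce.round(1),s,P(ray(c,ce,.2755)).round(4))
    for ce,s,p in blobs(c,(100,110,50),(125,255,255),(300,140,370,260) if c is S else (270,150,340,200)): print('blue',ce.round(1),s,P(ray(c,ce,.1)).round(4))
cv2.imwrite('pics/s4.png',cv2.resize(S['frame'][:,:,::-1][100:300,240:440],(600,600),interpolation=cv2.INTER_CUBIC))
E
```

```text
t 13.7667 phot xyz [0.0424 0.0037 0.2813] yaw y -10.39 z [ 0.001 -0.001 -1.   ] F xyz(phot) -1.2 -2.9 5.2 w 0.008615854186481349 g 26.154485642910004
[367.8 164.2] [367 164   3   2   4] [0.0332 0.1174 0.2755]
[382.1 186.5] [380 184   5   6  22] [0.0432 0.0533 0.2755]
[395.5 217.3] [391 206   9  26  92] [ 0.0435 -0.0243  0.2755]
blue [338.8 204.9] [335 201   8  10  50] [0.0021 0.1543 0.1   ]
blue [347.8 256.6] [345 254   7   6  27] [-0.0153  0.0067  0.1   ]
[335.5 148.8] [331 147  10   4  28] [0.0412 0.0418 0.2755]
blue [291.9 170. ] [288 166   9   9  64] [-0.0032  0.1492  0.1   ]
blue [330.8 174.7] [330 173   3   5  10] [0.001  0.0297 0.1   ]
```

View pics/s4.png

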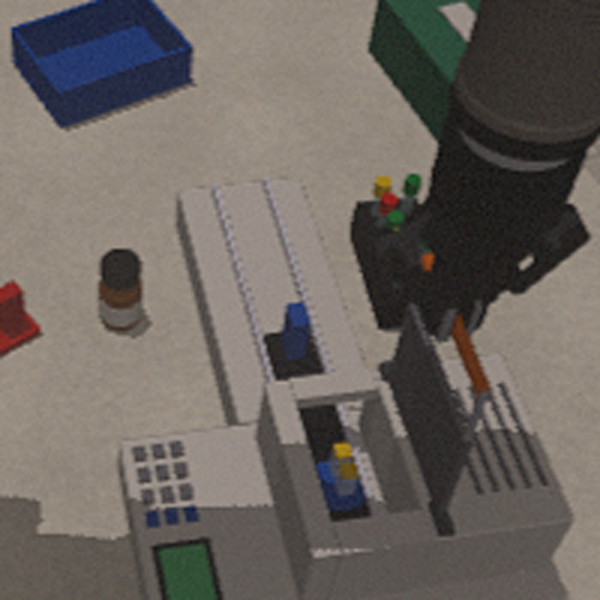

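The flap stands nearly upright, with the bar (470,350) in the fingers. The post hasn't moved. A final 2 mm nudge, then settle.

Request:
{"fn": "arm_command", "kwargs": {"commands": [0,0,0,0,0.03,0,0,0,0,0,0.02,0,0,0,0,0,0,0,0,0,0,0,0,0,0,0,0,0,0,0,0,0,0,0,0,0,0,0,0,0,0,0,0,0,0,0,0,0,0,0,0,0,0,0,0,0,0,0,0,0,0,0,0]}}

```text
t: 14.62
tcp_pos: [0.6339, -0.1559, 0.2813]
tcp_rot: [0.001, 0.768, 0.64, -0.0]
wrist_force: [-2.3, -4.0, 5.0]
gripper_width: 0.0087
grip_force: 26.1
```

```bash
python3 - <<'E'
from st import show
from plant import workorder
import st
s=st.bot.read_state();x=st.P(s['tcp_pos']);show()
if abs(x[0]-.045)<.004 and s['grip_force']>15: print(workorder.hand_in())
E
```

```text
t 14.6167 phot xyz [0.043  0.0038 0.2813] yaw y -10.43 z [ 0.    -0.001 -1.   ] F xyz(phot) -1.6 -4.3 5.0 w 0.00870357832626117 g 26.145627200603485
the job is handed in; nothing more can be done
None
```

The job is handed in at 14.6 s: the carrier is home against the stop, the flap is held upright by its bar (about 1.56 rad by my estimate, 26 N grip), and nothing else was touched as far as I could see; no verdict came back.

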